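Take the notebook from the sliding book rack and hold it at a slant

ROBOT

A 7-joint arm with a two-finger parallel gripper is mounted at the origin on a cart in front of the work surface, level with it; the furniture and walls round the work are solid. World frame = base frame: x ahead of the robot, y to its left, z up, the work surface at z = 0. Lengths are in m, angles in rad, forces in N, time in s.
With the tool pointing down it reaches from about 0.35 to 0.9 m from the base axis. Payload 7.2 kg.
Tool frame: the origin (TCP) lies at the very end of the fingers, on their centre line; the grasp point (between the pads) lies 19 mm behind it; z points along the fingers, y is the line along which they close (so a half turn about z gives the same grasp; the last joint's range is limited). The gripper opens to 85 mm and grips with 20 to 120 N. Pads are 22 mm wide; open, the fingers measure 114 mm over their backs; the gripper's body (76 mm by 85 mm) begins 54 mm behind the grasp point. The pads swing forward as they close: fully open they stand 13 mm farther back than shut.
Start: joints at [-1.355, 0.411, -0.013, 1.596, 0.006, 1.134, -0.082], TCP at [0.175, 0.6, 0.231] pointing down, gripper open.
Joint ranges: [-2.95, 2.95], [-0.29, 1.99], [-1.47, 1.44], [0.14, 2.54], [-1.03, 4.17], [0.13, 1.85], [-2.86, 2.86]. Speed limits (rad/s): [2.39, 2.39, 3.01, 3.01, 3.14, 3.14, 3.14].

INTERFACE

Orientations are given as a unit quaternion [w, x, y, z].
In Python, from workcell import monitor, viewer, env gives the robot as it stands.
- The arm moves only by the tool play_rows, never from a script. Its argument "motion" is a list that holds one entry, the list of rows, each a list of 5 numbers: the shift along the tool's x, y, z in units of 40 mm (1.0 is 40 mm), then the turn about the tool's z in units of 5 degrees (1.0 is 5 degrees), then the finger opening in mm, from 0 to 85.4. A call has 1 to 10 rows; each row is the pose to reach, as a shift and turn from the pose commanded when the call began, along the tool's axes at that moment; what a row does not reach only later rows make up. A row lasts 1/10 s, in which the tool goes at most 50 mm and 8.59 degrees, less where a joint would pass 70% of its speed; a pose out of reach is approached as far as the arm can. A call with a gripper value outside its range is refused whole. The fingers move at their own pace and stop on an object; "force" is the grip in N (left out, the last holds). Time passes only in rows, so rows that repeat a pose let the fingers close. It gives the time, the measured TCP pose, the force, the opening and the grip force at its end, in the units of the state.
- monitor.get_state(): the state, without advancing time (a new reading comes with each control period).
- viewer.camera(name): name is "scene" or "side" or "wrist"; returns a dict with "img" (384x512x3 uint8, blue, green, red), "K" (3x3 intrinsics, pixels), "pose" (4x4, takes a point from camera to world coordinates); the wrist camera has in their place "hand_eye" (4x4, takes a point from camera to tool coordinates, whose origin is the TCP and whose axes are the flange's). Camera axes: x right, y down, z forward; pixel columns grow to the right and rows downward; lengths in m; the calibration is good to about 2 mm. A picture is of the moment at which its call begins: read the wrist's pose just before it. There is no depth.
- env.sign_off(): hands the job in; it is judged then, once.
The state is a dict: "time_s": time; "joint_positions": joint angles; "qvel": joint speeds; "joint_torque": joint torques, N m; "tool_pos": TCP position; "eef_rot": TCP orientation; "wrist_force": force on the tool from outside, world axes, zero at the start; "ft_torque": the same for the moment, N m; "finger_gap": finger opening in m; "grip_force": force on a finger pad.
Only numpy, scipy, OpenCV 4.12 (cv2) and the standard library are available. Lean on these libraries where they do the work, as an engineer would, in place of code of your own. Each camera call takes 0.05 s, during which the arm holds its last target. There are 200 camera calls.

TASK

Slide the blue bookend of the grey book rack all the way back from the notebook to its end stop, then draw the black notebook up out of the rack, tip it so that its covers slope at about 45 degrees (either cover up), and hold it still with its middle about 25 cm above the desk. Finish while still holding the notebook in the gripper, with the bookend left at its stop, and do not disturb the glue stick, the sticky notes or the clip tin.

Things in the scene. Friction and masses are not known exactly. Their poses are not given: they have to be found in the camera images.
- rack: Grey book rack, fixed to the desk. Origin on the desk under the middle of the notebook slot; x points from the end stop to the notebook (away from the robot at yaw 0), y along the slot. Base plate 10 mm thick, x=-167 to +38 mm, 90 mm wide (160 at the slot). Black end stop at x=-160 mm, 26 mm high.
- rack_slot (a point): Middle of the slot's floor, 10 mm above the desk, straight over the rack's origin, same axes; the notebook stands on it. The slot is 19 mm wide in x, between a far fence (x=9.5 to 14.5 mm, up to 70 mm above the desk, 150 mm long in y) and two near fences (x=-9.5 to -14.5 mm, up to 60 mm above the desk, y=30 to 75 mm on either side).
- bookend (a joint): Slide of the blue bookend along rack -x, m: 0 = against the notebook, 0.09 = fully back at its stop; starts at 0 to 0.01, stays where left, friction about 2 N. Upright 40 mm wide; its lip, 141 to 147 mm above the desk, reaches over the notebook's top edge (to rack x=+10 mm at value 0), so the notebook cannot be drawn up until it is slid back.
- bookend_fin (a point): Centre of the top of the black grip fin on top of the bookend, 183 mm above the desk, at rack x=-14 mm minus the joint value, y=0. The fin is 12 mm thick in rack x, 34 mm wide in y and stands 36 mm above the lip; it can be pinched from above across its thickness.
- notebook: Black closed notebook, rigid, 186 x 126 x 15 mm, 0.11 to 0.23 kg, standing on its long edge in the slot. Origin at the centre of the cover nearer the bookend; x along the 186 mm edge (level at the start), y along the 126 mm edge (up at the start), z square to the covers (along rack x at the start). Can be pinched from above at the middle of its top edge, across the 15 mm.
- notebook_mid (a point): Centre of the notebook's volume; axes as notebook. 73 mm above the desk at the start.
- notebook_top (a point): Middle of the notebook's top edge as it stands (63 mm along its y from notebook_mid), 136 mm above the desk; axes as notebook.
- glue_stick: Bystander: standing red and white glue stick, 24 mm across, 92 mm high, beside the rack, about 150 mm along the rack's +y from the slot. Origin at the centre of its underside, z up.
- sticky_notes: Bystander: yellow block of sticky notes 76 x 77 x 22 mm lying beside the rack, about 160 mm along the rack's -y from the slot. Origin at the centre of its underside, z up.
- clip_tin: Bystander: round open tin of paper clips, 70 mm across, 24 mm high, on the desk about 170 mm from the slot on the bookend's side of the rack. Origin at the centre of its underside, z up.
Mind the look-alikes: they are no part of the job. There is more than one size of the notebook; the job needs the smaller.

How it is judged:
On the way, in this order (a step that is already met when the one before it is completed fails the run):
1. the bookend is slid fully back to its stop while the notebook still stands in the rack (value of joint bookend above 0.085 m and height (world z) of notebook_mid below 0.085 m), for 0.2 s.
2. the notebook is drawn clear out of the rack, held by the fingers (height (world z) of notebook_mid above 0.15 m and contact force between the fingers and notebook above 1 N), for 0.2 s.
At the end, for the whole second after the job is handed in: The gripper holds the notebook still (under 0.03 m/s and 0.2 rad/s), touching neither rack nor bookend, its centre more than 0.20 m above the desk, its covers sloping 30 to 60 degrees from level, either cover up; the bookend is back within 10 mm of its stop (height (world z) of notebook_mid above 0.2 m and (angle between notebook's own z axis and vertical between 0.52 and 1.05 rad or angle between notebook's own z axis and vertical between 2.09 and 2.62 rad) and contact force between the fingers and notebook above 1 N and contact force between rack and notebook below 0.1 N and linear speed of notebook below 0.03 m/s and angular speed of notebook below 0.2 rad/s and value of joint bookend above 0.08 m); the arm keeps its last pose, push and grip.
It fails at once if a bystander is moved more than 25 mm or tipped over (distance of any of glue_stick, sticky_notes, clip_tin from where it was at the start of the episode above 0.025 m or angle between glue_stick's own z axis and vertical above 0.5 rad).
It also fails if it takes over 45 s, if anything falls off the work surface, if the arm or the gripper's body presses on something with over 40 N, if the wrist force passes 120 N, or if a joint passes its speed limit or range.

## Working session

There is one attempt and no reset: what is moved stays moved. The work goes in short steps, Python scripts to look and compute and a tool call to move; the robot and the scene stay as the last step left them, time stands still between calls to the robot, and variables do not carry over. Pictures are saved under pics/ and viewed, at most 10 in all, crops included, and the job is handed in when it is done.

Besides the shell and the picture viewer there is one more tool, called after "Request:" by a JSON object that holds its "name" and its "arguments". play_rows: Moves the arm, as the interface text tells. Its arguments: {"type":"object","properties":{"motion":{"type":"array","items":{"type":"array","items":{"type":"array","items":{"type":"number"}}}},"force":{"type":"number"}},"required":["motion"]}

```bash
mkdir -p pics; cat > h.py <<'E'
import numpy as np,cv2
from scipy.spatial.transform import Rotation as R
from workcell import monitor,viewer,env
def toolT():
    s=monitor.get_state();T=np.eye(4);q=s["eef_rot"];T[:3,:3]=R.from_quat([q[1],q[2],q[3],q[0]]).as_matrix();T[:3,3]=s["tool_pos"];return T
def cam(n):
    T=toolT();c=viewer.camera(n)
    P=T@np.array(c["hand_eye"]) if n=="wrist" else np.array(c["pose"])
    return c["img"],np.array(c["K"]),P
def ray(K,P,u,v):
    d=P[:3,:3]@np.linalg.solve(K,[u,v,1.]);return P[:3,3],d/np.linalg.norm(d)
def onz(K,P,u,v,z):
    o,d=ray(K,P,u,v);return o+d*(z-o[2])/d[2]
def tri(*rs):
    A=0;b=0
    for o,d in rs:
        M=np.eye(3)-np.outer(d,d);A=A+M;b=b+M@o
    p=np.linalg.solve(A,b);return p,[np.linalg.norm((np.eye(3)-np.outer(d,d))@(p-o)) for o,d in rs]
def proj(K,P,p):
    q=K@(P[:3,:3].T@(np.array(p)-P[:3,3]));return q[:2]/q[2]
E
python3 - <<'E'
from h import *
a=[cam("scene"),cam("side")]
for n,c in zip("ab",a): print(c[2].round(3).tolist(),c[1][0].round(1))
cv2.imwrite("pics/scene.png",cv2.resize(a[0][0],(800,600)))
cv2.imwrite("pics/side.png",cv2.resize(a[1][0],(800,600)))
np.savez("v.npz",s=a[0][0],d=a[1][0],K=a[0][1],K2=a[1][1],P=a[0][2],P2=a[1][2])
print(monitor.get_state()); print(toolT().round(3))
E
```

```text
[[0.52, -0.37, 0.77, -0.52], [-0.854, -0.225, 0.469, -0.767], [-0.0, -0.902, -0.433, 0.739], [0.0, 0.0, 0.0, 1.0]] [439.    0.  253.8]
[[0.997, 0.055, -0.049, 0.608], [0.069, -0.478, 0.876, -1.189], [0.024, -0.877, -0.481, 0.731], [0.0, 0.0, 0.0, 1.0]] [380.6   0.  246.9]
{'time_s': 0.1, 'joint_positions': array([-1.35517453,  0.41183902, -0.01268459,  1.5969584 ,  0.00557032,
        1.13433142, -0.08218303]), 'qvel': array([-0.00197067, -0.00220161, -0.00220986, -0.00213707, -0.0001556 ,
        0.00030431,  0.00075523]), 'joint_torque': array([ 3.02355722e-03, -6.01830482e+01,  6.84351213e-01, -3.00087655e+01,
        1.39769999e-02,  6.53538431e-03,  2.87384921e-06]), 'tool_pos': array([0.17493241, 0.59954321, 0.23052621]), 'eef_rot': array([-6.12073432e-05,  1.41433311e-01,  9.89947501e-01, -7.48003194e-04]), 'wrist_force': array([-0.46370983,  0.97916996,  0.92707398]), 'ft_torque': array([-0.04016346, -0.00192298, -0.01624884]), 'grip_force': 0.0, 'finger_gap': 0.08527680403103703}
[[-0.96   0.28  -0.     0.175]
 [ 0.28   0.96  -0.001  0.6  ]
 [-0.    -0.001 -1.     0.231]
 [ 0.     0.     0.     1.   ]]
```

View pics/scene.png

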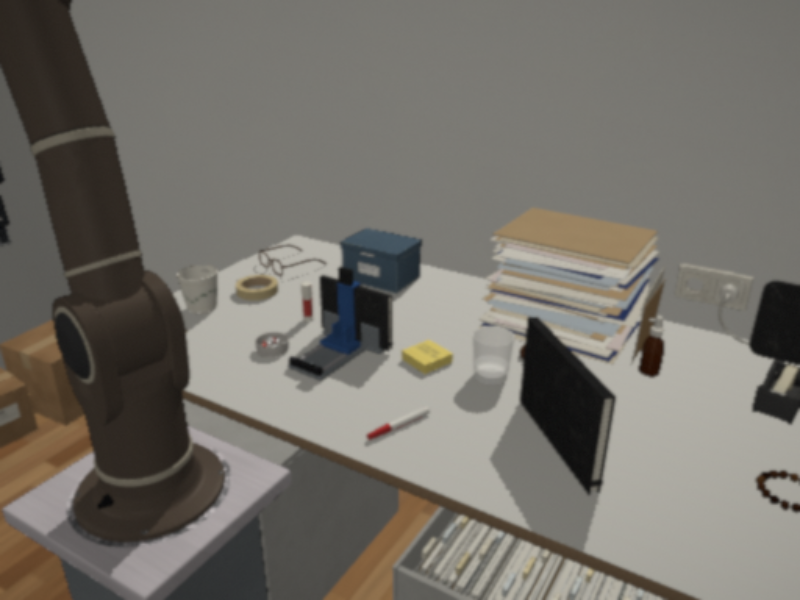

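View pics/side.png

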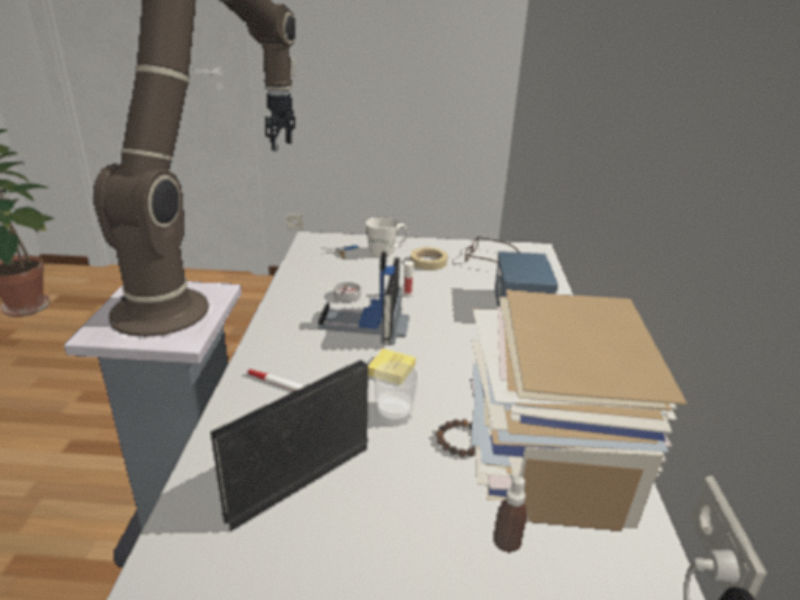

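The scene view shows two black books. The small one stands in the rack behind the blue bookend at about (355,310). The big one stands alone at (565,400), or (295,440) in the side view, so it is the look-alike. The blue box at (380,260) could be taken for the bookend, which is at (347,318) with its black fin at (346,276). I choose the small notebook in the rack and will check it in a close crop.

```bash
python3 - <<'E'
from h import *
z=np.load("v.npz")
a=z["s"][160:250,150:270];b=z["d"][150:225,200:290]
A=cv2.resize(a,None,fx=5,fy=5,interpolation=cv2.INTER_CUBIC);B=cv2.resize(b,None,fx=5,fy=5,interpolation=cv2.INTER_CUBIC)
cv2.imwrite("pics/cropS.png",A);cv2.imwrite("pics/cropD.png",B)
E
```

```text
(no output)
```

View pics/cropS.png

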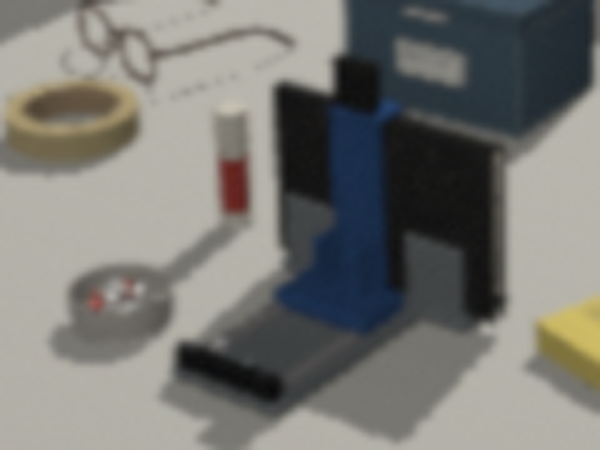

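View pics/cropD.png

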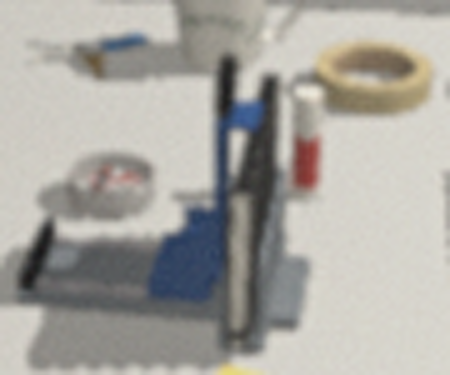

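The crop confirms it: the smaller black notebook stands in the rack's slot behind the blue bookend, with the fin top at crop (357,60). Its top corners are at crop (278,85) and (500,145). In the side crop the fin top is at (228,60).

The rows only turn about the tool's z, so the tilt has to come from somewhere else, perhaps from how the arm behaves at the edge of its reach. I'll measure coarsely first, then test that in free air.

```bash
python3 - <<'E'
from h import *
z=np.load("v.npz");K,P,K2,P2=z["K"],z["P"],z["K2"],z["P2"]
S=lambda x,y:ray(K,P,150+x/5,160+y/5)
D=lambda x,y:ray(K2,P2,200+x/5,150+y/5)
print("fin",tri(S(357,60),D(228,60)))
print("nbL",tri(S(278,85),D(270,78)));print("nbR",tri(S(500,147),D(240,195)))
Z=lambda x,y,h:onz(K,P,150+x/5,160+y/5,h).round(3)
a,b=Z(278,85,.136),Z(500,147,.136);print(a,b,np.linalg.norm(a-b))
print("finZ",Z(357,62,.183),"stop",Z(178,347,.026),Z(283,390,.026))
print("tin",Z(120,335,0),"glue",Z(235,220,0))
E
```

```text
fin (array([ 0.53437036, -0.00336892,  0.18260849]), [np.float64(0.0015158083619378503), np.float64(0.001515808361937899)])
nbL (array([0.56088031, 0.08198217, 0.13295229]), [np.float64(0.0007769118214817562), np.float64(0.0007769118214816749)])
nbR (array([ 0.55108167, -0.10192936,  0.13512554]), [np.float64(0.0014386672542606768), np.float64(0.0014386672542607416)])
[0.557 0.079 0.136] [ 0.552 -0.101  0.136] 0.18006943105369105
finZ [ 0.528 -0.008  0.183] stop [0.392 0.04  0.026] [ 0.385 -0.047  0.026]
tin [0.417 0.113 0.   ] glue [0.588 0.15  0.   ]
```

Request:
{"name": "play_rows", "arguments": {"motion": [[[0, 0, -1.2, 0, 85], [0, 0, -2.4, 0, 85], [0, 0, -3.6, 0, 85], [0, 0, -4.8, 0, 85], [0, 0, -6, 0, 85], [0, 0, -7.2, 0, 85], [0, 0, -8.4, 0, 85], [0, 0, -9.6, 0, 85], [0, 0, -10.8, 0, 85], [0, 0, -12, 0, 85]]]}}

```text
time_s: 1.1
tool_pos: [0.1658, 0.5788, 0.6101]
eef_rot: [0.003, 0.14, 0.989, 0.042]
wrist_force: [-1.0, 0.1, -1.9]
finger_gap: 0.0851
grip_force: 0.0
```

The tool has begun to tilt at high z. I'll push further and see whether the tilt stays.

Request:
{"name": "play_rows", "arguments": {"motion": [[[0, 0, -1.2, 0, 85], [0, 0, -2.4, 0, 85], [0, 0, -3.6, 0, 85], [0, 0, -4.8, 0, 85], [0, 0, -6, 0, 85]]]}}

```text
time_s: 1.6
tool_pos: [0.158, 0.5434, 0.6522]
eef_rot: [0.008, 0.142, 0.987, 0.074]
wrist_force: [0.0, 0.4, 0.3]
finger_gap: 0.0853
grip_force: 0.0
```

```bash
python3 - <<'E'
from h import *
print(monitor.get_state()["joint_positions"].round(3));print(toolT().round(3))
E
```

```text
[-1.715  0.189  0.466  0.969 -0.097  1.852 -0.011]
[[-0.959  0.28   0.037  0.158]
 [ 0.282  0.949  0.144  0.543]
 [ 0.005  0.149 -0.989  0.652]
 [ 0.     0.     0.     1.   ]]
```

Request:
{"name": "play_rows", "arguments": {"motion": [[[0, 0, 1.2, 0, 85], [0, 0, 2.4, 0, 85], [0, 0, 3.6, 0, 85], [0, 0, 4.8, 0, 85], [0, 0, 6, 0, 85]]]}}

```text
time_s: 2.1
tool_pos: [0.1669, 0.5781, 0.4129]
eef_rot: [0.008, 0.142, 0.987, 0.074]
wrist_force: [-0.2, 1.7, 0.3]
finger_gap: 0.0852
grip_force: 0.0
```

```bash
python3 - <<'E'
from h import *
print(monitor.get_state()["joint_positions"].round(3));print(toolT().round(3))
E
```

```text
[-1.731  0.181  0.432  1.519 -0.08   1.309 -0.011]
[[-0.959  0.279  0.037  0.167]
 [ 0.282  0.949  0.144  0.578]
 [ 0.005  0.149 -0.989  0.413]
 [ 0.     0.     0.     1.   ]]
```

The tilt stays as the new reference, so the tilt can be built up in steps at the high limit. The present 8.6° lies in the notebook's plane, because it leans toward +y, so grasping is fine with it. Going over the rack, with tool y along rack x.

Request:
{"name": "play_rows", "arguments": {"motion": [[[-1.2, -1.2, 0, 1.5, 85], [-2.4, -2.4, 0, 3, 85], [-3.3, -3.2, 0, 4.5, 85], [-4.2, -4, 0, 6, 85], [-5, -4.9, 0, 7.5, 85], [-5.8, -5.7, 0, 9, 85], [-6.6, -6.5, 0, 10.5, 85], [-7.5, -7.3, 0, 12, 85], [-8.4, -8.1, 0, 13.5, 85], [-9, -8.7, 0, 15, 85]]]}}

```text
time_s: 3.1
tool_pos: [0.415, 0.1458, 0.3608]
eef_rot: [-0.04, 0.715, 0.695, 0.064]
wrist_force: [0.8, 0.9, -0.1]
finger_gap: 0.0854
grip_force: 0.0
```

```bash
cat >> h.py <<'E'
def to(p,yaw=None):
    "units to reach world TCP p, from now; turn (units) so that tool y has world azimuth yaw (deg, mod 180)"
    T=toolT();print("pos",T[:3,3].round(4),"toolx",T[:3,0].round(3),"y",T[:3,1].round(3),"z",T[:3,2].round(3))
    print("shift",(T[:3,:3].T@(np.array(p)-T[:3,3])/.04).round(2))
    if yaw is not None:
        a=np.degrees(np.arctan2(T[1,1],T[0,1]));print("turn",round(((a-yaw+90)%180-90)/5,2))
E
python3 - <<'E'
from h import *
to([.5,0,.34],-2);print(monitor.get_state()["joint_positions"].round(3))
E
```

```text
pos [0.415  0.1458 0.3608] toolx [0.027 0.989 0.147] y [ 0.999 -0.032  0.032] z [ 0.036  0.146 -0.989]
shift [-3.62  2.22  0.06]
turn 0.03
[-1.33  -0.179  0.871  1.91   0.023  1.249 -0.495]
```

Request:
{"name": "play_rows", "arguments": {"motion": [[[-1, 0.6, 0, 0, 85], [-1.9, 1.2, 0, 0, 85], [-2.8, 1.7, 0, 0, 85], [-3.6, 2.2, 0, 0, 85], [-3.6, 2.2, 0, 0, 85]]]}}

```text
time_s: 3.6
tool_pos: [0.5004, 0.0007, 0.3413]
eef_rot: [-0.037, 0.715, 0.696, 0.061]
wrist_force: [0.3, 0.5, -1.1]
finger_gap: 0.0848
grip_force: 0.0
```

```bash
python3 - <<'E'
from h import *
i,K,P=cam("wrist");np.savez("w1.npz",i=i,K=K,P=P)
print(P.round(3)); print(toolT().round(3))
for p in [(.53,-.004,.183),(.557,.08,.136),(.552,-.101,.136)]: print(proj(K,P,p))
cv2.imwrite("pics/w1.png",cv2.resize(i,(800,600)))
E
```

```text
[[ 0.999 -0.035  0.025  0.497]
 [-0.029 -0.98  -0.196  0.065]
 [ 0.032  0.195 -0.98   0.493]
 [ 0.     0.     0.     1.   ]]
[[ 0.027  0.999  0.035  0.5  ]
 [ 0.99  -0.031  0.139  0.001]
 [ 0.14   0.031 -0.99   0.342]
 [ 0.     0.     0.     1.   ]]
[277.07270409 193.64279365]
[294.54986601 114.63732782]
[291.00626299 258.3464128 ]
```

View pics/w1.png

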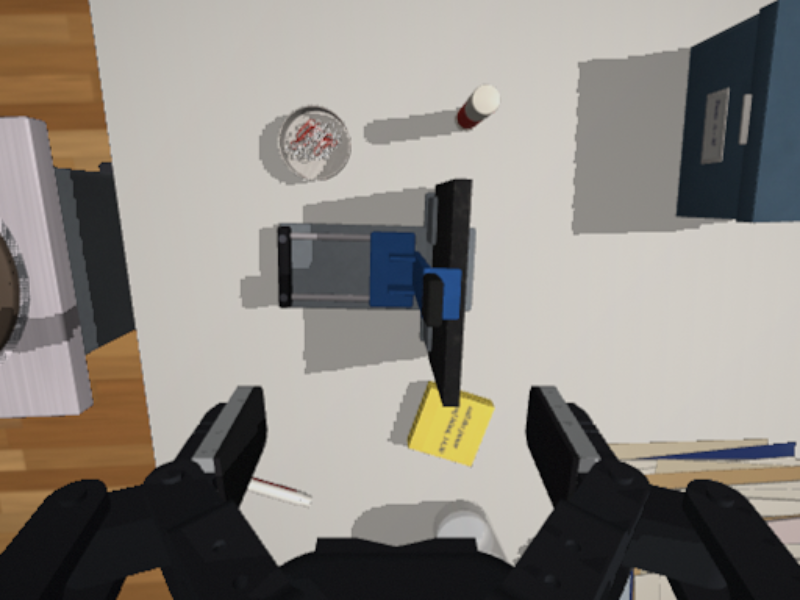

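The wrist view shows the black fin at (434,298), the blue lip at (450,293), and the end stop at (285,265). The notebook's top edge runs from (455,182) to (452,403). Measuring edges and yaw next.

```bash
python3 - <<'E'
from h import *
z=np.load("w1.npz");i,K,P=z["i"],z["K"],z["P"]
print(K[0].round(1))
h=cv2.cvtColor(i,cv2.COLOR_BGR2HSV);g=i.max(2)
for r in (178,184,190,196,202): print(r,g[r,262:300].tolist())
# far (right) edge of notebook top: last dark px per row
for r0,r1 in ((122,168),(210,250)):
    pts=[]
    for r in range(r0,r1):
        row=i[r,262:310].max(1).astype(float); 
        j=np.where(row<60)[0]; pts.append((262+j.max()+.5,r,262+j.min()))
    p=np.array(pts); 
    for k in (0,len(p)//2,-1): print(p[k],onz(K,P,p[k][0]+.5,p[k][1],.136).round(4))
# bookend/rack edges: blue mask & stop
m=((h[...,0]>100)&(h[...,0]<125)&(h[...,1]>150)).astype(np.uint8)
n,l,s,c=cv2.connectedComponentsWithStats(m[140:260,200:320]);print(s[1:][s[1:,4]>30],c[1:][s[1:,4]>30])
d=(g[130:205,175:190]<50);ys,xs=np.nonzero(d);ys+=130;xs+=175
q=np.array([onz(K,P,x,y,.026)[:2] for x,y in zip(xs,ys)]);v=np.linalg.svd(q-q.mean(0))[2][0];print("stop",q.mean(0),v,np.ptp(q,axis=0))
E
```

```text
[296.2   0.  253.2]
178 [91, 83, 51, 49, 50, 51, 52, 51, 39, 11, 14, 14, 15, 16, 18, 17, 15, 17, 17, 30, 86, 135, 140, 138, 137, 138, 138, 137, 137, 136, 136, 139, 127, 64, 42, 38, 77, 133]
184 [66, 65, 59, 48, 50, 52, 52, 52, 43, 17, 16, 15, 22, 29, 33, 33, 33, 32, 33, 33, 33, 63, 120, 140, 137, 138, 138, 138, 138, 136, 136, 141, 134, 32, 33, 43, 90, 132]
190 [90, 82, 74, 83, 56, 50, 52, 47, 24, 14, 15, 17, 22, 28, 33, 34, 32, 33, 33, 33, 32, 81, 143, 139, 138, 138, 135, 135, 135, 134, 135, 131, 95, 33, 31, 64, 116, 130]
196 [71, 72, 83, 86, 87, 82, 56, 44, 25, 16, 14, 19, 25, 31, 31, 32, 32, 33, 33, 34, 35, 87, 140, 135, 134, 134, 133, 132, 133, 133, 136, 126, 62, 34, 32, 75, 133, 128]
202 [143, 143, 144, 143, 144, 146, 131, 62, 34, 15, 14, 22, 26, 32, 31, 32, 32, 33, 34, 33, 47, 100, 141, 138, 136, 136, 135, 136, 135, 135, 140, 130, 29, 32, 49, 137, 214, 207]
[300.5 122.  279. ] [0.5647 0.0713 0.136 ]
[299.5 145.  273. ] [0.5635 0.0444 0.136 ]
[298.5 167.  266. ] [0.5623 0.0178 0.136 ]
[295.5 210.  271. ] [ 0.5586 -0.0363  0.136 ]
[294.5 230.  275. ] [ 0.5573 -0.0626  0.136 ]
[293.5 249.  281. ] [ 0.5559 -0.0883  0.136 ]
[[  37    9   59   56 1929]] [[60.39450492 35.4841887 ]]
stop [0.39688737 0.00277804] [-0.053644   -0.99856012] [0.01532609 0.08117108]
```

```bash
python3 - <<'E'
from h import *
z=np.load("w1.npz");i,K,P=z["i"],z["K"],z["P"];g=i.max(2)
print(g[172:215,279].tolist())
m=((g>26)&(g<40)).astype(np.uint8);m[:, :270]=0;m[:,284:]=0;m[:176]=0;m[212:]=0
ys,xs=np.nonzero(m);c=(xs.mean(),ys.mean());print(c,xs.min(),xs.max(),ys.min(),ys.max());f=onz(K,P,c[0],c[1],.183);print("fin",f)
# cross-check by triangulating with the scene view
v=np.load("v.npz");print(tri(ray(K,P,*c),ray(v["K"],v["P"],150+357/5,160+62/5),ray(v["K2"],v["P2"],200+229/5,150+60/5)))
gp=f.copy();gp[2]=.172;T=toolT();to(gp+.019*T[:3,2],-3.1);to(gp+.019*T[:3,2]+[0,0,.06],-3.1)
E
```

```text
[129, 139, 135, 97, 31, 17, 17, 24, 31, 30, 33, 33, 32, 33, 33, 34, 34, 34, 33, 33, 32, 33, 32, 34, 33, 33, 32, 34, 35, 32, 33, 34, 31, 32, 32, 32, 29, 21, 13, 12, 15, 14, 15]
(np.float64(277.9670781893004), np.float64(193.8230452674897)) 270 282 176 208
fin [ 0.53096139 -0.00423349  0.183     ]
(array([ 0.53302638, -0.00420012,  0.18232288]), [np.float64(0.001990850509580538), np.float64(0.001920708558361137), np.float64(0.003150076508792501)])
pos [0.4998 0.0013 0.3417] toolx [0.027 0.99  0.14 ] y [ 0.999 -0.031  0.031] z [ 0.035  0.139 -0.99 ]
shift [-0.71  0.65  4.68]
turn 0.26
pos [0.4998 0.0013 0.3417] toolx [0.027 0.99  0.14 ] y [ 0.999 -0.031  0.031] z [ 0.035  0.139 -0.99 ]
shift [-0.5  0.7  3.2]
turn 0.26
```

Request:
{"name": "play_rows", "arguments": {"motion": [[[-0.2, 0.3, 1.2, 0.3, 85], [-0.4, 0.6, 2.4, 0.3, 85], [-0.5, 0.7, 3.3, 0.3, 60], [-0.6, 0.68, 3.8, 0.3, 50], [-0.7, 0.68, 4.3, 0.3, 50], [-0.7, 0.68, 4.7, 0.3, 50], [-0.7, 0.68, 4.7, 0.3, 50]]]}}

```text
time_s: 4.35
tool_pos: [0.5319, 0.0047, 0.1534]
eef_rot: [-0.042, 0.722, 0.688, 0.064]
wrist_force: [0.7, 0.4, 0.5]
finger_gap: 0.0496
grip_force: 0.0
```

Request:
{"name": "play_rows", "arguments": {"motion": [[[0, 0, 0, 0, 20], [0, 0, 0, 0, 5], [0, 0, 0, 0, 0], [0, 0, 0, 0, 0], [0, 0, 0, 0, 0], [0, 0, 0, 0, 0]]], "force": 30}}

```text
time_s: 4.95
tool_pos: [0.5338, 0.0032, 0.1557]
eef_rot: [-0.04, 0.722, 0.688, 0.065]
wrist_force: [-0.6, 0.5, 7.9]
finger_gap: 0.0125
grip_force: 30.6
```

Request:
{"name": "play_rows", "arguments": {"motion": [[[0, -0.3, -0.03, 0, 0], [0, -0.6, -0.04, 0, 0], [0, -0.9, -0.05, 0, 0], [0, -1.2, -0.06, 0, 0], [0, -1.5, -0.07, 0, 0], [0, -1.8, -0.08, 0, 0], [0, -2.05, -0.09, 0, 0], [0, -2.2, -0.09, 0, 0], [0, -2.3, -0.09, 0, 0], [0, -2.3, -0.09, 0, 0]]]}}

```text
time_s: 5.95
tool_pos: [0.4518, 0.0073, 0.1571]
eef_rot: [-0.03, 0.722, 0.688, 0.07]
wrist_force: [53.2, 6.7, -52.1]
finger_gap: 0.012
grip_force: 42.1
```

Request:
{"name": "play_rows", "arguments": {"motion": [[[0, 0.12, 0, 0, 0], [0, 0.2, 0, 0, 0], [0, 0.2, 0, 0, 0]]]}}

```text
time_s: 6.25
tool_pos: [0.4523, 0.0075, 0.1567]
eef_rot: [-0.038, 0.722, 0.688, 0.066]
wrist_force: [14.1, 5.6, -2.4]
finger_gap: 0.0117
grip_force: 33.7
```

Request:
{"name": "play_rows", "arguments": {"motion": [[[0, 0, 0, 0, 20], [0, 0, 0, 0, 40], [0, 0, 0, 0, 45], [0, 0, -0.8, 0, 45], [0, 0, -1.8, 0, 45], [0, 0, -2.8, 0, 45], [0, 0, -3.4, 0, 45], [0, 0, -3.4, 0, 45]]]}}

```text
time_s: 7.05
tool_pos: [0.4456, -0.0152, 0.2927]
eef_rot: [-0.043, 0.723, 0.686, 0.071]
wrist_force: [0.8, 0.6, -0.4]
finger_gap: 0.0448
grip_force: 0.0
```

```bash
python3 - <<'E'
from h import *
i,K,P=cam("wrist");np.savez("w2.npz",i=i,K=K,P=P);print(toolT().round(3))
cv2.imwrite("pics/w2.png",cv2.resize(i,(800,600)))
E
```

```text
[[ 0.044  0.998  0.04   0.445]
 [ 0.986 -0.05   0.157 -0.013]
 [ 0.158  0.033 -0.987  0.291]
 [ 0.     0.     0.     1.   ]]
```

View pics/w2.png

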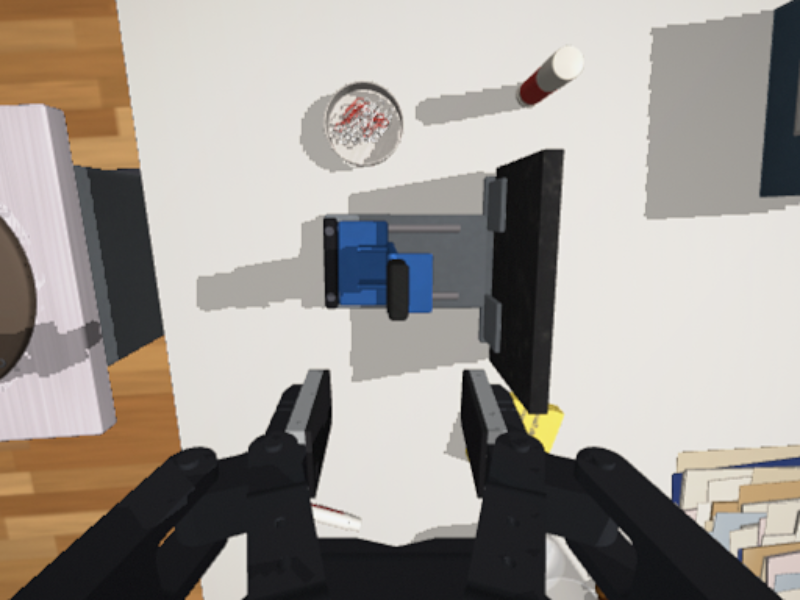

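The bookend sits against its black end stop at (331,262), the lip is clear, and the notebook still stands with its top edge from (552,150) to (539,412).

```bash
python3 - <<'E'
from h import *
z=np.load("w2.npz");i,K,P=z["i"],z["K"],z["P"];g=i.max(2)
for r in (110,150,180,210,250): print(g[r,330:368].tolist())
q=lambda u,v:onz(K,P,u*.64,v*.64,.136).round(4)
C=[q(540,150),q(563,150),q(547,412),q(529,412)]
print(C);m=np.mean(C,0);print(m,np.linalg.norm((C[0]+C[1]-C[2]-C[3])/2),(C[0]+C[1]-C[2]-C[3])/2)
w=np.load("w1.npz")
print("h",tri(ray(K,P,563*.64,150*.64),ray(w["K"],w["P"],471*.64,180*.64)),tri(ray(K,P,547*.64,412*.64),ray(w["K"],w["P"],460*.64,404*.64)))
T=toolT();gp=m.copy();gp[2]=.119
for d in (.05,0): to(gp+.019*T[:3,2]+[0,0,d],-3.1)
E
```

```text
[20, 21, 19, 19, 20, 21, 22, 24, 22, 22, 21, 20, 22, 21, 19, 19, 23, 35, 43, 41, 43, 45, 46, 47, 47, 46, 46, 49, 56, 87, 179, 239, 233, 232, 232, 232, 232, 232]
[18, 18, 18, 18, 19, 19, 19, 17, 20, 19, 20, 21, 21, 19, 25, 38, 42, 42, 41, 41, 43, 42, 42, 43, 43, 43, 34, 127, 231, 235, 233, 233, 233, 232, 232, 232, 232, 232]
[20, 20, 23, 21, 23, 21, 22, 18, 20, 20, 22, 20, 21, 30, 42, 43, 40, 41, 41, 41, 41, 43, 40, 40, 35, 112, 216, 236, 233, 232, 233, 232, 233, 232, 232, 232, 232, 232]
[20, 21, 22, 22, 19, 20, 17, 18, 19, 21, 19, 25, 39, 40, 42, 44, 43, 44, 42, 41, 42, 41, 35, 96, 198, 238, 233, 233, 232, 233, 232, 233, 232, 232, 232, 232, 232, 232]
[20, 18, 18, 18, 18, 20, 20, 21, 21, 27, 39, 39, 39, 39, 39, 38, 39, 41, 41, 38, 43, 150, 241, 234, 232, 232, 232, 232, 232, 232, 232, 232, 232, 232, 232, 231, 232, 232]
[array([0.5498, 0.0802, 0.136 ]), array([0.565 , 0.0794, 0.136 ]), array([ 0.5549, -0.1023,  0.136 ]), array([ 0.5418, -0.1013,  0.136 ])]
[ 0.552875 -0.011     0.136   ] 0.18182536264228927 [0.00905 0.1816  0.     ]
h (array([0.56514624, 0.07927403, 0.13579779]), [np.float64(0.00014721241074987053), np.float64(0.0001472124107498917)]) (array([ 0.55779062, -0.10572385,  0.12785302]), [np.float64(0.0003941512851340783), np.float64(0.00039415128513408824)])
pos [ 0.4445 -0.0129  0.2911] toolx [0.044 0.986 0.158] y [ 0.998 -0.05   0.033] z [ 0.04   0.157 -0.987]
shift [-0.32  2.6   3.6 ]
turn 0.05
pos [ 0.4445 -0.0129  0.2911] toolx [0.044 0.986 0.158] y [ 0.998 -0.05   0.033] z [ 0.04   0.157 -0.987]
shift [-0.51  2.56  4.84]
turn 0.05
```

Request:
{"name": "play_rows", "arguments": {"motion": [[[-0.1, 1, 0, 0, 50], [-0.2, 2, 0.5, 0, 50], [-0.3, 2.58, 1.5, 0, 50], [-0.3, 2.6, 2.6, 0, 50], [-0.3, 2.58, 3.5, 0, 50], [-0.4, 2.57, 4.2, 0, 50], [-0.5, 2.56, 4.8, 0, 50], [-0.5, 2.56, 4.8, 0, 50]]]}}

```text
time_s: 7.9
tool_pos: [0.5486, -0.0112, 0.0933]
eef_rot: [-0.043, 0.723, 0.687, 0.059]
wrist_force: [0.4, -0.3, 0.1]
finger_gap: 0.0499
grip_force: 0.0
```

Request:
{"name": "play_rows", "arguments": {"motion": [[[0, 0, 0, 0, 25], [0, 0, 0, 0, 5], [0, 0, 0, 0, 0], [0, 0, 0, 0, 0], [0, 0, 0, 0, 0], [0, 0, 0, 0, 0]]], "force": 60}}

```text
time_s: 8.5
tool_pos: [0.5534, -0.0098, 0.1014]
eef_rot: [-0.04, 0.722, 0.688, 0.065]
wrist_force: [-0.5, -0.1, 6.2]
finger_gap: 0.0134
grip_force: 59.5
```

Request:
{"name": "play_rows", "arguments": {"motion": [[[0.08, 0.01, -0.5, 0, 0], [0.16, 0.03, -1, 0, 0], [0.25, 0.04, -1.6, 0, 0], [0.35, 0.06, -2.2, 0, 0], [0.45, 0.08, -2.8, 0, 0], [0.55, 0.1, -3.5, 0, 0], [0.66, 0.12, -4.2, 0, 0], [0.77, 0.14, -4.9, 0, 0], [0.77, 0.14, -4.9, 0, 0]]]}}

```text
time_s: 9.4
tool_pos: [0.5538, -0.009, 0.3022]
eef_rot: [-0.039, 0.722, 0.688, 0.066]
wrist_force: [0.8, -0.5, -2.8]
finger_gap: 0.0134
grip_force: 59.0
```

```bash
python3 - <<'E'
from h import *
to([.35,.40,.50],45+0);print(monitor.get_state()["joint_positions"].round(3))
i,K,P=cam("side");cv2.imwrite("pics/s2.png",cv2.resize(i[60:260,130:380],(750,600)))
E
```

```text
pos [ 0.5538 -0.009   0.3022] toolx [0.045 0.988 0.149] y [ 0.998 -0.051  0.035] z [ 0.043  0.147 -0.988]
shift [10.61 -5.43 -3.6 ]
turn -9.59
[-0.867  0.38   1.194  1.755 -0.529  1.287  0.417]
```

View pics/s2.png

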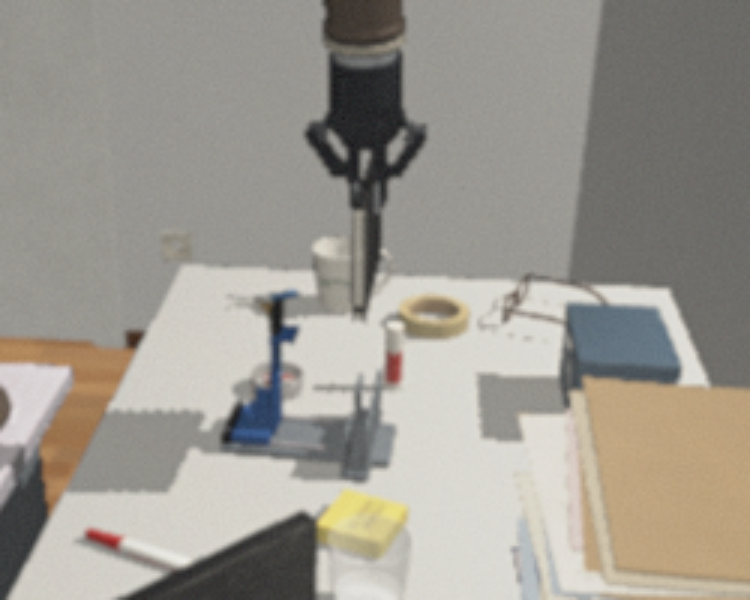

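The notebook is out and held, the bookend is at its stop at (250,430), and the bystanders are untouched. Tool y is already radial here, so I'll build up the tilt by going up.

Request:
{"name": "play_rows", "arguments": {"motion": [[[0.2, 0, -1.2, 0, 0], [0.4, 0, -2.4, 0, 0], [0.5, 0, -3.6, 0, 0], [0.7, 0, -4.8, 0, 0], [0.8, 0, -6, 0, 0], [0.9, 0, -7.2, 0, 0], [1.1, 0, -8.4, 0, 0], [1.3, 0, -9.6, 0, 0], [1.4, 0, -10.8, 0, 0], [1.6, 0, -12, 0, 0]]]}}

```text
time_s: 10.45
tool_pos: [0.5527, -0.0166, 0.5808]
eef_rot: [-0.05, 0.721, 0.689, 0.053]
wrist_force: [1.0, 0.3, -3.4]
finger_gap: 0.0132
grip_force: 59.7
```

```bash
python3 - <<'E'
from h import *
to([.5,0,.9]);print(monitor.get_state()["joint_positions"].round(3))
E
```

```text
pos [ 0.5527 -0.0166  0.5808] toolx [0.045 0.988 0.146] y [ 0.999 -0.046  0.   ] z [ 0.007  0.146 -0.989]
shift [ 1.51 -1.33 -7.84]
[-0.117  0.217  0.21   1.087 -0.199  1.844 -0.011]
```

Request:
{"name": "play_rows", "arguments": {"motion": [[[0, 0.5, -1.2, 0, 0], [0, 1, -2.4, 0, 0], [0, 1.5, -3.6, 0, 0], [0, 2, -4.8, 0, 0], [0, 2.5, -6, 0, 0]]]}}

```text
time_s: 10.95
tool_pos: [0.586, -0.0259, 0.6099]
eef_rot: [-0.028, 0.723, 0.686, 0.077]
wrist_force: [0.1, 0.2, -1.3]
finger_gap: 0.0135
grip_force: 59.7
```

```bash
python3 - <<'E'
from h import *
to([.5,0,.9]);print(monitor.get_state()["joint_positions"].round(3))
E
```

```text
pos [ 0.586  -0.0259  0.6099] toolx [0.047 0.988 0.15 ] y [ 0.996 -0.057  0.066] z [ 0.074  0.146 -0.986]
shift [ 1.63 -1.7  -7.22]
[ 0.146  0.269 -0.146  0.947 -0.113  1.852 -0.081]
```

Request:
{"name": "play_rows", "arguments": {"motion": [[[0, 1, -1, 0, 0], [0, 2, -2, 0, 0], [0, 3, -3, 0, 0], [0, 4, -4, 0, 0], [0, 5, -5, 0, 0]]]}}

```text
time_s: 11.45
tool_pos: [0.5936, -0.088, 0.7918]
eef_rot: [0.053, 0.726, 0.632, 0.267]
wrist_force: [4.3, -5.0, -0.9]
finger_gap: 0.0135
grip_force: 59.7
```

Request:
{"name": "play_rows", "arguments": {"motion": [[[0, 1, -1, 0, 0], [0, 2, -2, 0, 0], [0, 3, -3, 0, 0], [0, 4, -4, 0, 0], [0, 5, -5, 0, 0]]]}}

```text
time_s: 11.95
tool_pos: [0.6117, -0.1107, 0.8265]
eef_rot: [0.077, 0.724, 0.621, 0.29]
wrist_force: [0.1, 0.1, -1.9]
finger_gap: 0.0134
grip_force: 59.8
```

```bash
python3 - <<'E'
from h import *
to([.5,0,.9]);print(monitor.get_state()["joint_positions"].round(3))
E
```

```text
pos [ 0.6117 -0.1107  0.8265] toolx [0.061 0.944 0.324] y [ 0.855 -0.217  0.471] z [ 0.515  0.248 -0.821]
shift [ 3.04 -2.12 -2.26]
[ 0.533  0.31  -0.47   0.482 -0.182  1.853 -0.132]
```

Tilting outward and up works well: the covers are now at about 62° from level. One more push.

Request:
{"name": "play_rows", "arguments": {"motion": [[[0, 1, -1, 0, 0], [0, 2, -2, 0, 0], [0, 3, -3, 0, 0], [0, 4, -4, 0, 0], [0, 5, -5, 0, 0]]]}}

```text
time_s: 12.45
tool_pos: [0.6192, -0.1335, 0.8487]
eef_rot: [0.098, 0.722, 0.611, 0.309]
wrist_force: [-1.2, 0.1, -1.7]
finger_gap: 0.0132
grip_force: 59.7
```

Request:
{"name": "play_rows", "arguments": {"motion": [[[0, 1, -1, 0, 0], [0, 2, -2, 0, 0], [0, 3, -3, 0, 0], [0, 4, -4, 0, 0], [0, 5, -5, 0, 0]]]}}

```text
time_s: 12.95
tool_pos: [0.6155, -0.154, 0.8732]
eef_rot: [0.117, 0.718, 0.601, 0.33]
wrist_force: [-0.0, -1.1, -1.8]
finger_gap: 0.0135
grip_force: 59.7
```

```bash
python3 - <<'E'
from h import *
T=toolT()
# notebook middle ~ grasp point + 46 mm along world-down of start expressed in tool: (-.15*.046.., z)
to([.5,0,.9]);print(monitor.get_state()["joint_positions"].round(3))
mid=np.array([-.149,-.035,.988])*(.119-.073)+[0,0,-.019];print("mid",(T[:3,:3]@mid+T[:3,3]).round(3), "cover slope",np.degrees(np.arccos(abs(T[2,1]))))
d=np.array([.45,-.02,.27])-(T[:3,:3]@mid+T[:3,3]);to(T[:3,3]+d)
E
```

```text
pos [ 0.6155 -0.154   0.8732] toolx [0.06  0.941 0.333] y [ 0.786 -0.25   0.565] z [ 0.615  0.228 -0.755]
shift [ 3.67 -2.85 -1.4 ]
[ 0.551  0.344 -0.384  0.342 -0.254  1.853 -0.1  ]
mid [ 0.63  -0.154  0.85 ] cover slope 55.57977020456454
pos [ 0.6155 -0.154   0.8732] toolx [0.06  0.941 0.333] y [ 0.786 -0.25   0.565] z [ 0.615  0.228 -0.755]
shift [ -1.95 -12.57   8.94]
```

Request:
{"name": "play_rows", "arguments": {"motion": [[[0, 1, -1, 0, 0], [0, 2, -2, 0, 0], [0, 3, -3, 0, 0], [0, 4, -4, 0, 0], [0, 5, -5, 0, 0]]]}}

```text
time_s: 13.45
tool_pos: [0.603, -0.1729, 0.8986]
eef_rot: [0.137, 0.714, 0.591, 0.349]
wrist_force: [-0.1, -0.8, -2.4]
finger_gap: 0.0133
grip_force: 59.8
```

Request:
{"name": "play_rows", "arguments": {"motion": [[[-0.2, -1, 0.6, -1, 0], [-0.4, -2, 1.2, -2, 0], [-0.6, -2.9, 1.8, -3, 0], [-0.8, -3.8, 2.5, -4, 0], [-0.9, -4.6, 3.2, -5, 0], [-1, -5.4, 3.8, -5, 0], [-1.1, -6.3, 4.4, -5, 0], [-1.2, -7.2, 5, -5, 0], [-1.2, -7.2, 5, -5, 0]]]}}

```text
time_s: 14.35
tool_pos: [0.513, -0.0959, 0.5542]
eef_rot: [0.203, 0.571, 0.733, 0.31]
wrist_force: [0.0, -0.6, -1.8]
finger_gap: 0.0135
grip_force: 59.8
```

```bash
cat >> h.py <<'E'
MID=np.array([-.149,-.035,.988])*.046+[0,0,-.019]
def rep(goal):
    T=toolT();m=T[:3,:3]@MID+T[:3,3];print("mid",m.round(3),"slope",np.degrees(np.arccos(abs(T[2,1]))).round(1))
    to(T[:3,3]+np.array(goal)-m);print(monitor.get_state()["joint_positions"].round(3))
E
python3 -c "
from h import *
rep([.5,-.02,.26])"
```

```text
mid [ 0.531 -0.097  0.534] slope 46.7
pos [ 0.513  -0.0959  0.5542] toolx [-0.266  0.962  0.056] y [0.711 0.157 0.686] z [ 0.651  0.222 -0.726]
shift [ 1.68 -4.94  4.89]
[ 0.979 -0.222 -0.433  1.767 -0.723  1.124  0.949]
```

```bash
python3 -c "
from h import *
rep([.57,-.03,.26])"
```

```text
mid [ 0.531 -0.097  0.534] slope 46.7
pos [ 0.513  -0.0959  0.5542] toolx [-0.266  0.962  0.056] y [0.711 0.157 0.686] z [ 0.651  0.222 -0.726]
shift [ 0.97 -3.73  5.97]
[ 0.979 -0.222 -0.433  1.767 -0.723  1.124  0.949]
```

Request:
{"name": "play_rows", "arguments": {"motion": [[[0.1, -0.5, 0.8, 0, 0], [0.3, -1, 1.6, 0, 0], [0.4, -1.5, 2.4, 0, 0], [0.5, -2, 3.2, 0, 0], [0.6, -2.5, 4, 0, 0], [0.8, -3, 4.8, 0, 0], [0.9, -3.4, 5.5, 0, 0], [1, -3.7, 6, 0, 0], [1, -3.7, 6, 0, 0], [1, -3.7, 6, 0, 0]]]}}

```text
time_s: 15.35
tool_pos: [0.5631, -0.0315, 0.2927]
eef_rot: [0.21, 0.569, 0.731, 0.313]
wrist_force: [-0.1, -0.8, -1.3]
finger_gap: 0.0136
grip_force: 59.9
```

```bash
python3 - <<'E'
from h import *
rep([.57,-.03,.26])
i,K,P=cam("side");cv2.imwrite("pics/s3.png",cv2.resize(i[60:260,130:380],(750,600)))
E
```

```text
mid [ 0.581 -0.033  0.272] slope 45.9
pos [ 0.5631 -0.0315  0.2927] toolx [-0.265  0.963  0.049] y [0.7   0.157 0.696] z [ 0.663  0.219 -0.716]
shift [ 0.12 -0.4   0.05]
[ 0.846  0.007 -0.654  2.215 -1.03   0.406  1.305]
```

View pics/s3.png

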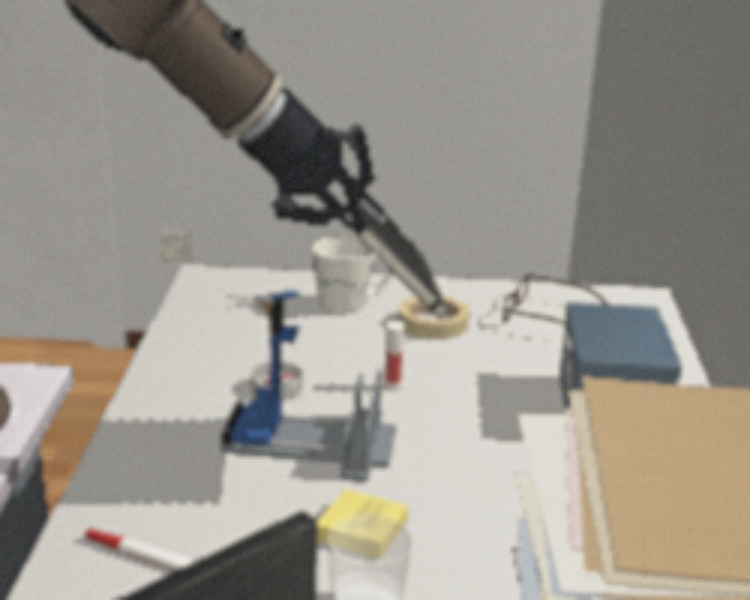

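The notebook is held sloping at about 46° with its middle at about 0.27 m. The bookend is at its stop and the bystanders are in place. I'll let it settle, check it is still, and hand in.

Request:
{"name": "play_rows", "arguments": {"motion": [[[0, 0, 0, 0, 0], [0, 0, 0, 0, 0], [0, 0, 0, 0, 0], [0, 0, 0, 0, 0], [0, 0, 0, 0, 0]]]}}

```text
time_s: 15.9
tool_pos: [0.5613, -0.0313, 0.2909]
eef_rot: [0.21, 0.569, 0.732, 0.312]
wrist_force: [0.3, -0.8, -1.1]
finger_gap: 0.0137
grip_force: 59.9
```

```bash
python3 - <<'E'
from h import *
rep([.57,-.03,.26]);s=monitor.get_state();v=np.abs(s["qvel"]).max();print(v,s["grip_force"],s["joint_positions"][4])
if v<.02 and s["grip_force"]>20: print(env.sign_off())
E
```

```text
mid [ 0.579 -0.032  0.27 ] slope 46.0
pos [ 0.5613 -0.0313  0.2909] toolx [-0.265  0.963  0.048] y [0.702 0.159 0.694] z [ 0.661  0.218 -0.718]
shift [ 0.11 -0.34  0.04]
[ 0.846  0.006 -0.655  2.219 -1.03   0.404  1.308]
0.0034775314622529714 59.909494668245316 -1.0302472768794582
the job is handed in; nothing more can be done
None
```

I handed the job in at about 16 s, verdict not shown: the bookend looks to be at its stop, the notebook is held still with its covers sloping about 46° and its middle about 27 cm up, and no bystander looks disturbed.

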